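# Deliver the rested blend from the roll-top dark cabinet

## Robot

A 7-joint arm with a two-finger parallel gripper is mounted at the origin on a cart in front of the work surface, level with it; the furniture and walls round the work are solid. World frame = base frame: x ahead of the robot, y to its left, z up, the work surface at z = 0. Lengths are in mm, angles in rad, forces in N, time in s.
With the tool pointing down it reaches from about 400 to 875 mm from the base axis. Payload 4.4 kg.
Tool frame: the origin (TCP) lies at the very end of the fingers, on their centre line; the grasp point (between the pads) lies 19 mm behind it; z points along the fingers, y is the direction in which the jaws open and shut (so a half turn about z gives the same grasp; the last joint's range is limited). The gripper opens to 85 mm and grips with 20 to 120 N. Pads are 22 mm wide; open, the fingers measure 114 mm over their backs; the gripper's body (76 mm by 85 mm) begins 54 mm behind the grasp point. The pads swing forward as they close: fully open they stand 13 mm farther back than shut.
Start: joints at [-1.187, 0.628, 0.038, 1.517, -0.027, 0.996, -0.02], TCP at [282.59, 585.372, 231.313] pointing down, gripper open.
Joint ranges: [-3.06, 3.06], [-0.37, 2.12], [-1.25, 1.32], [0.18, 2.47], [-1.1, 4.24], [0.23, 1.98], [-2.94, 2.94]. Speed limits (rad/s): [2.57, 2.57, 3.14, 3.14, 3.14, 3.14, 3.14].

## Interface

Orientations are given as [roll, pitch, yaw] about the fixed x, y, z axes, in that order (R = Rz(yaw) Ry(pitch) Rx(roll)).
In Python, from cell import ctrl gives the robot as it stands.
- The arm moves only by the shell command python3 -m crank 'ROWS' [OPENING]. ROWS is JSON, a list that holds one entry, the list of rows, each a list of 6 numbers: the shift along the tool's x, y, z in units of 30 mm (1.0 is 30 mm), then the turn, a rotation vector about the tool's x, y, z in units of 6 degrees (1.0 is 6 degrees). In form: [[[tx, ty, tz, rx, ry, rz], ...]]. A call has 1 to 12 rows; each row shifts and turns the pose as measured when the row begins, along the tool's axes as they then stand; what a row does not reach is not made up. A row lasts 1/12 s, in which the tool goes at most 41.7 mm and 7.16 degrees, less where a joint would pass 70% of its speed; a pose out of reach is approached as far as the arm can. A call is refused whole if a number of a shift passes 1 or a number of a turn 1, either way. A call with a gripper value outside its range is refused whole. OPENING is the gripper command: -1 is fully open, 1 is shut, values between are in proportion, set as the call begins (- or left out, the last holds). The fingers move at their own pace and stop on an object; the grip force is fixed at half the most. Time passes only in rows, so rows that do not move let the fingers close. It gives the time, the measured TCP pose, the force and the opening at its end, in the units of the state.
- ctrl.read_state(): the state, without advancing time (a new reading comes with each control period).
- ctrl.get_image(name): name is "scene" or "top" or "wrist"; returns a dict with "color" (420x560x3 uint8, red, green, blue), "depth" (420x560 float32, mm along the optical axis (not along the pixel's ray), 0 where there is no reading), "camera_matrix" (3x3 intrinsics, pixels), "R" (3x3) and "t" (3): a world point X has camera coordinates R X + t. Camera axes: x right, y down, z forward; pixel columns grow to the right and rows downward; lengths in mm; the calibration is good to about 2 mm. A picture is of the moment at which its call begins.
- ctrl.finish_job(): hands the job in, once; it reports no verdict.
Trained networks look in a picture, given as the dict that the camera call returned (one of the last four; its "shot" number tells which), for a name from the list of things; names that differ only in an ending like _2 or _b are one class to them, and where a whole thing is asked for, a point or a joint stands for the part that bears it (a point fixed in the world has none). Each returns a list of dicts, best first, with "conf" (0 to 1); they miss things now and then, are a little off and sometimes report something else, mostly with a low value. They report only what shows in the picture. A call takes as long as a camera call.
- ctrl.search_frame(query, picture): "extent" ([centre column, centre row, width, height] in pixels, round what is visible of it).
The state is a dict: "clock": time; "qpos": joint angles; "qd": joint speeds; "tau": joint torques, N m; "eef_pos": TCP position; "tool_rot": TCP orientation; "force": force on the tool from outside, world axes, zero at the start; "torque": the same for the moment, N m; "width": finger opening in mm.
Only numpy, scipy, OpenCV 4.12 (cv2) and the standard library are available. Lean on these libraries where they do the work, as an engineer would, in place of code of your own. Each camera call takes 0.05 s, during which the arm holds its last target. There are 200 camera calls.

## Task

The amber dropper bottle in the dark cabinet has rested long enough: roll the slatted cover all the way up, push down the orange thumb plate of the tray that holds this bottle and keep it down until the bottle has slid down its chute to the padded stop in front. Then let the tray swing back level and roll the cover fully shut, for the gold-capped atomiser in the other tray must rest on in the dark, undisturbed. Leave everything else on the bench where it stands.

Things in the scene. Friction and masses are not known exactly. Their poses are not given: they have to be found in the camera images.
- cabinet: Roll-top dark cabinet of brown wood, fixed, 262 wide, 292 high. Origin on the bench top midway between its side cheeks, straight below the cover's axis; -x points out of its front (roughly to the robot), +y to its left, z up; all mm below are in this frame. Cheeks: y = +-119 to +-131, x = -192 to 192, tops a half circle of radius 192 about the cover's axis.
- cover (a joint): Pale slatted cover: rad, 0 = shut, 1.59 = fully up (stop). Starts shut or a little ajar, stays where left; 2 to 4 N at the knob move it. Outer radius 176. Fully up, its front edge hangs at x = -24, z = 268: the thumb plates then lie close under this overhang, out of reach from straight above; a tool leaning back to the robot by 20 to 35 degrees reaches them.
- cover_axis (a point): Point on the axis about which the cover rolls (level, along the cabinet's y): x = 0, y = 0, z = 100. Rolling up carries the knob from the front upward and over to the rear.
- cover_knob (a point): Middle of the dark barrel knob on the cover's front: a round barrel 36 long (along the cabinet's y, flat ends) and 25 thick on a short brass stem, 215 from the cover's axis, 27 clear of the slats. Shut: x = -215, z = 89; fully up: x = -8, z = 315. Pinch it across its two ends, tool upright; it turns between the fingers about its own length, so the tool may stay upright along the arc.
- tray_left (a joint): Tilt in rad of the left steel tray (lane at y = +85, 52 wide inside): 0 = level, at rest; 0.44 = front fully down at its stop, in line with its chute. Hinge along the cabinet's y at x = 25, z = 145. A spring swings it back level when let go; 2 to 3 N on its plate start it, 6 N hold it down. A bottle in it begins to slide at 0.13 to 0.28 rad, and reaches the end stop within about 2 s.
- tray_right (a joint): The same for the right tray (lane at y = -85).
- tray_left_plate (a point): Middle of the top of the left tray's orange ribbed thumb plate, 34 (x) by 38 (y), at the tray's front end on the side of the cabinet's middle. Tray level: x = -29, y = 26, z = 165; fully down: x = -32, z = 140. 14 gap to the other plate. Below the plates and in front of them, for y = -57 to 57, all is free down to the base board (top at z = 12).
- tray_right_plate (a point): The same for the right tray: level at x = -29, y = -26, z = 165.
- left_stop (a point): Foot of the padded end stop of the left aluminium chute, at x = -293, y = 85, z = 24, on the V floor. The chute slopes down 20 degrees to it from x = -40, z = 116; its walls are 22 high.
- right_stop (a point): The same for the right chute, at y = -85.
- dropper_centre (a point): Middle of the amber dropper bottle (black cap, body 38 thick, 102 long) that lies along one of the trays, neck to the front, near the rear wall; which tray differs from start to start. Delivered, it lies in the chute with its cap at the end stop and this point near x = -249, z = 61. All sizes in this list are in mm.
- atomiser_centre (a point): Middle of the slim clear glass atomiser with a gold cap (18 thick, 80 long) that lies in the other tray. Not to be disturbed.
- wipes_pack: Green and white soft pack of wipes on the right of the bench, 114 x 207 x 52; origin under its centre. Bystander.
- crimp_tin: Flat round green-lidded tin, 59 across, 26 high; origin under its centre. Bystander.
- tissue_pack: Blue and white film-wrapped tissue pack, 84 x 190 x 59; origin under its centre. Bystander.
- spray_bottle: Clear trigger spray bottle, 86 x 55 x 194; origin under its centre. Bystander.
- beaker: Small glass beaker, 47 across, 55 high; origin under its centre. Bystander.
- funnel: Small steel funnel, mouth down, 57 across, 56 high; origin under its centre. Bystander.
- label_roll: Roll of blank labels lying flat, 64 across, 26 high; origin under its centre. Bystander.
- marker: Dark marker pen with a blue cap, 122 long; origin under its centre. Bystander.

How it is judged:
By the outcome, as a careful person would: the job done as asked, in the order asked, and still so for the second after the job is handed in, with the robot touching nothing.
It also fails if it takes over 70 s, if anything falls off the work surface, if the arm or the gripper's body presses on something with over 40 N, if the wrist force passes 120 N, or if a joint passes its speed limit or range.

## Working session

There is one attempt and no reset: what is moved stays moved. The work goes in short steps, Python scripts to look and compute and a shell command to move; the robot and the scene stay as the last step left them, time stands still between calls to the robot, and variables do not carry over. Pictures are saved under pics/ and viewed, about 8 in all and at most 12, crops included, and the job is handed in when it is done.

```bash
mkdir -p pics; ls; cat > h.py <<'E'
import numpy as np,cv2
from cell import ctrl
def snap(n,f):
    p=ctrl.get_image(n); cv2.imwrite('pics/'+f,p['color'][:,:,::-1]); return p
def world(p,u,v,d=None,r=2):
    if d is None:
        w=p['depth'][int(v)-r:int(v)+r+1,int(u)-r:int(u)+r+1]; w=w[w>0]; d=np.median(w)
    K=np.array(p['camera_matrix']); c=np.linalg.inv(K)@[u,v,1]*d
    return np.array(p['R']).T@(c-np.array(p['t']))
def proj(p,X):
    c=np.array(p['R'])@X+np.array(p['t']); c=np.array(p['camera_matrix'])@c; return c[:2]/c[2]
E
python3 - <<'E'
from h import *
s=ctrl.read_state(); print(s['clock'],s['eef_pos'],s['tool_rot'],s['width'])
a=snap('scene','s0.png');b=snap('top','t0.png')
for p,n in((a,'scene'),(b,'top')):
  for q in('cabinet','cover_knob','cover','left_stop','right_stop','dropper_centre','tray_left_plate'):
    for r in ctrl.search_frame(q,p)[:2]:
      e=r['extent']
      try: w=world(p,e[0],e[1]).round()
      except Exception: w=None
      print(n,q,round(r['conf'],2),np.round(e),w)
cv2.imwrite('pics/st0.png',cv2.resize(np.vstack([a['color'],b['color']])[:,:,::-1],None,fx=.7,fy=.7))
E
```

```text
pics
0.0 [282.33273938 584.77239631 230.37909784] [-3.13964741e+00  3.86540686e-05  2.69171355e+00] 85.5389192337739
scene cabinet 0.84 [235. 231. 184. 167.] [711. 123. 283.]
scene cover_knob 0.87 [236. 194. 103.  72.] [647.  31. 266.]
scene cover 0.87 [236. 195. 100.  75.] [649.  33. 267.]
scene left_stop 0.9 [234. 237. 190. 162.] [720. 133. 281.]
scene right_stop 0.82 [232. 232. 182. 163.] [716. 121. 283.]
scene right_stop 0.55 [369. 304.  19.  16.] [482. 427.  18.]
scene tray_left_plate 0.31 [378. 342.  38.  45.] [569. 518. 144.]
top cabinet 0.82 [298. 210. 135. 179.] [548. -16. 182.]
top cover_knob 0.76 [299. 190.  93. 105.] [581.  -3. 228.]
top cover 0.95 [299. 188. 100. 110.] [584.  -0. 229.]
top left_stop 0.9 [301. 207. 129. 174.] [554. -20. 188.]
top right_stop 0.95 [298. 205. 129. 177.] [557. -10. 191.]
top right_stop 0.69 [203. 176.  58.  31.] [638. 383.  55.]
```

View pics/st0.png

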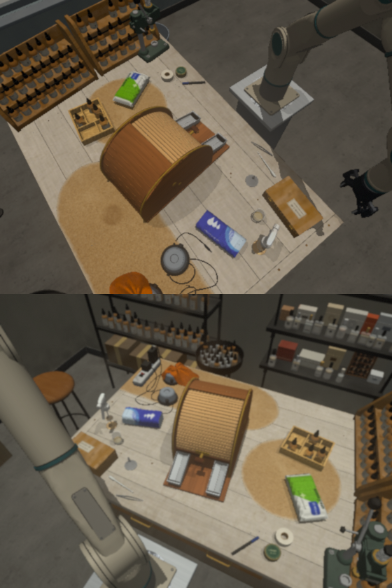

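```bash
python3 - <<'E'
from h import *
P=[]
for n,e in(('scene',(235,231,184,167)),('top',(298,210,135,179))):
    p=ctrl.get_image(n); 
    if n=='top': cv2.imwrite('pics/t1.png',cv2.resize(p['color'][100:320,210:390,::-1],None,fx=2.7,fy=2.7,interpolation=cv2.INTER_CUBIC))
    vv,uu=np.mgrid[0:420,0:560]; m=(p['depth']>0)&(abs(uu-e[0])<e[2]/2+6)&(abs(vv-e[1])<e[3]/2+6)
    d=p['depth'][m]; c=(np.linalg.inv(p['camera_matrix'])@np.stack([uu[m],vv[m],np.ones(m.sum())])*d).T
    X=(c-p['t'])@np.array(p['R']); P.append(X)
    k=(X[:,2]>110)&(X[:,2]<320); print(n,k.sum(),np.percentile(X[k],[1,99],axis=0).round())
X=np.vstack(P); k=(X[:,2]>105)&(X[:,2]<296)
# drop outliers
Y=X[k]; med=np.median(Y,0); Y=Y[np.hypot(*(Y-med)[:,:2].T)<260]
print(cv2.minAreaRect(Y[:,:2].astype(np.float32)))
from scipy.optimize import least_squares
def loc(q,Y):
    c,s=np.cos(q[2]),np.sin(q[2]); D=Y[:,:2]-q[:2]; return D@[c,s],D@[-s,c],Y[:,2]
def res(q):
    x,y,z=loc(q,Y); r=np.hypot(x,z-100)
    side=np.abs(np.abs(y)-131); cov=np.abs(r-176); rim=np.abs(r-192)
    return np.minimum(np.where(r<190,np.minimum(side,cov),np.minimum(side,rim)),20)
best=None
for yaw in np.arange(-1.2,1.3,.1):
    f=least_squares(res,[med[0],med[1],yaw],loss='soft_l1',f_scale=3)
    if best is None or f.cost<best.cost: best=f
print(best.x,best.cost,np.median(res(best.x)))
np.save('cab.npy',best.x)
q=best.x
# knob cluster: radius 200-230 & |y|<25
for X,n in zip(P,('scene','top')):
    x,y,z=loc(q,X); r=np.hypot(x,z-100); m=(r>205)&(r<232)&(abs(y)<30)&(z>60); 
    print(n,m.sum(),[np.median(a[m]).round(1) for a in(x,y,z)], 'ang',np.median(np.arctan2(z[m]-100,-x[m])).round(3) if m.any() else '')
E
```

```text
scene 14310 [[ 514. -111.  117.]
 [ 889.  179.  292.]]
top 10147 [[ 493. -122.  113.]
 [ 811.  151.  294.]]
((684.7575073242188, 25.205535888671875), (422.7978820800781, 267.43670654296875), 8.412662506103516)
[7.04307286e+02 2.80499071e+01 1.39476875e-01] 185751.00935262584 3.0842701534238017
scene 92 [np.float64(-214.1), np.float64(2.2), np.float64(123.8)] ang 0.108
top 110 [np.float64(-224.1), np.float64(-0.9), np.float64(124.2)] ang 0.11
```

View pics/t1.png

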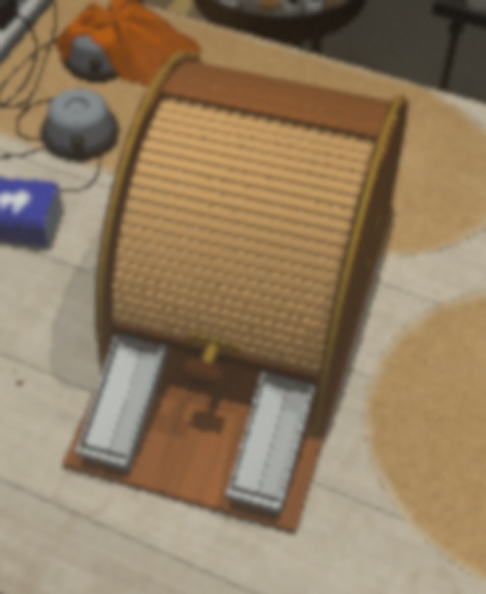

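```bash
cat >> h.py <<'E'
from scipy.spatial.transform import Rotation as Ro
q=np.load('cab.npy'); C=Ro.from_euler('z',q[2]).as_matrix(); O=np.array([q[0],q[1],0])
def pose(x,y,z,lean=0,grasp=True):
    "cab-frame grasp point (19 behind TCP) or TCP, lean in deg -> world TCP, R"
    f=np.radians(lean); Z=np.array([np.sin(f),0,-np.cos(f)]); Y=np.array([0,1.,0]); R=np.stack([np.cross(Y,Z),Y,Z],1)
    p=np.array([x,y,z],float)+(19*Z if grasp else 0); return O+C@p,C@R
def cur():
    s=ctrl.read_state(); return np.array(s['eef_pos']),Ro.from_euler('xyz',s['tool_rot']).as_matrix(),s
def tell(start=None,*targets,step=28,dec=2):
    p,R,s=cur(); L=C.T@(p-O); print('t',round(s['clock'],2),'tcp cab',L.round(1),'force',np.round(s['force'],1),'w',round(s['width'],1))
    for tp,tR in targets:
        w=Ro.from_matrix(R.T@tR).as_rotvec(degrees=True); n=int(np.ceil(max(np.linalg.norm(tp-p)/step,np.linalg.norm(w)/5.8,1)))
        rows=[]
        for i in range(n):
            Rk=R@Ro.from_rotvec(w*i/n,degrees=True).as_matrix(); rows.append(np.r_[Rk.T@(tp-p)/n/30,w/n/6].round(dec))
        print(n,'rows'); [print('  ',r.tolist()) for r in rows]
        p,R=tp,tR
def knob(th,lean): return pose(-215*np.cos(th),0,100+215*np.sin(th),lean)
E
python3 - <<'E'
from h import *
p,R,s=cur()
tell(None,(p+[0,0,90],R),pose(-240,0,290,12))
E
```

```text
t 0.9 tcp cab [-340.1  610.5  231.3] force [0.1 0.7 0.5] w 85.5
4 rows
   [-0.0, 0.0, -0.75, 0.0, 0.0, 0.0]
   [-0.0, 0.0, -0.75, 0.0, 0.0, 0.0]
   [-0.0, 0.0, -0.75, 0.0, 0.0, 0.0]
   [-0.0, 0.0, -0.75, 0.0, 0.0, 0.0]
23 rows
   [-0.62, -0.65, 0.07, -0.03, -0.08, -0.24]
   [-0.6, -0.67, 0.08, -0.03, -0.08, -0.24]
   [-0.58, -0.68, 0.08, -0.03, -0.08, -0.24]
   [-0.56, -0.7, 0.08, -0.03, -0.08, -0.24]
   [-0.54, -0.71, 0.09, -0.03, -0.08, -0.24]
   [-0.53, -0.73, 0.09, -0.03, -0.08, -0.24]
   [-0.51, -0.74, 0.09, -0.03, -0.08, -0.24]
   [-0.49, -0.75, 0.09, -0.03, -0.08, -0.24]
   [-0.47, -0.76, 0.1, -0.03, -0.08, -0.24]
   [-0.45, -0.78, 0.1, -0.03, -0.08, -0.24]
   [-0.42, -0.79, 0.1, -0.03, -0.08, -0.24]
   [-0.4, -0.8, 0.1, -0.03, -0.08, -0.24]
   [-0.38, -0.81, 0.1, -0.03, -0.08, -0.24]
   [-0.36, -0.82, 0.1, -0.03, -0.08, -0.24]
   [-0.34, -0.83, 0.1, -0.03, -0.08, -0.24]
   [-0.32, -0.84, 0.1, -0.03, -0.08, -0.24]
   [-0.29, -0.84, 0.11, -0.03, -0.08, -0.24]
   [-0.27, -0.85, 0.11, -0.03, -0.08, -0.24]
   [-0.25, -0.86, 0.11, -0.03, -0.08, -0.24]
   [-0.23, -0.87, 0.11, -0.03, -0.08, -0.24]
   [-0.2, -0.87, 0.1, -0.03, -0.08, -0.24]
   [-0.18, -0.88, 0.1, -0.03, -0.08, -0.24]
   [-0.16, -0.88, 0.1, -0.03, -0.08, -0.24]
```

```bash
python3 -m crank '[[[0,0,-0.75,0,0,0],[0,0,-0.75,0,0,0],[0,0,-0.75,0,0,0],[0,0,-0.75,0,0,0],[-0.62,-0.65,0.07,-0.03,-0.08,-0.24],[-0.6,-0.67,0.08,-0.03,-0.08,-0.24],[-0.58,-0.68,0.08,-0.03,-0.08,-0.24],[-0.56,-0.7,0.08,-0.03,-0.08,-0.24],[-0.54,-0.71,0.09,-0.03,-0.08,-0.24],[-0.53,-0.73,0.09,-0.03,-0.08,-0.24],[-0.51,-0.74,0.09,-0.03,-0.08,-0.24],[-0.49,-0.75,0.09,-0.03,-0.08,-0.24]]]' -1
python3 -m crank '[[[-0.47,-0.76,0.1,-0.03,-0.08,-0.24],[-0.45,-0.78,0.1,-0.03,-0.08,-0.24],[-0.42,-0.79,0.1,-0.03,-0.08,-0.24],[-0.4,-0.8,0.1,-0.03,-0.08,-0.24],[-0.38,-0.81,0.1,-0.03,-0.08,-0.24],[-0.36,-0.82,0.1,-0.03,-0.08,-0.24],[-0.34,-0.83,0.1,-0.03,-0.08,-0.24],[-0.32,-0.84,0.1,-0.03,-0.08,-0.24],[-0.29,-0.84,0.11,-0.03,-0.08,-0.24],[-0.27,-0.85,0.11,-0.03,-0.08,-0.24],[-0.25,-0.86,0.11,-0.03,-0.08,-0.24],[0,0,0,0,0,0]]]'
python3 - <<'E'
from h import *
tell(None,pose(-240,0,270,12))
E
```

```text
clock: 1.9
eef_pos: [347.8, 379.4, 306.4]
tool_rot: [3.117, 0.07, 2.912]
force: [-0.2, 0.0, 1.0]
width: 85.6
clock: 2.9
eef_pos: [448.3, 79.9, 280.6]
tool_rot: [3.116, 0.183, -3.086]
force: [0.0, 0.7, 0.4]
width: 85.8
t 2.9 tcp cab [-246.3   86.9  280.6] force [0.  0.7 0.4] w 85.8
4 rows
   [-0.1, -0.72, 0.25, 0.02, -0.06, -0.2]
   [-0.08, -0.72, 0.25, 0.02, -0.06, -0.2]
   [-0.07, -0.72, 0.25, 0.02, -0.06, -0.2]
   [-0.05, -0.72, 0.25, 0.02, -0.06, -0.2]
```

```bash
python3 -m crank '[[[-0.1,-0.72,0.25,0.02,-0.06,-0.2],[-0.08,-0.72,0.25,0.02,-0.06,-0.2],[-0.07,-0.72,0.25,0.02,-0.06,-0.2],[-0.05,-0.72,0.25,0.02,-0.06,-0.2],[0,0,0,0,0,0]]]'
python3 - <<'E'
from h import *
p=ctrl.get_image('wrist'); img=p['color'][:,:,::-1].copy()
for th in(-.05,.05,.15):
    u=proj(p,O+C@[-215*np.cos(th),0,100+215*np.sin(th)]); print(th,u.round()); cv2.circle(img,tuple(int(a) for a in u),4,(0,0,255),1)
for X in([-29,26,165],[-293,85,24],[-293,-85,24]):
    cv2.circle(img,tuple(int(a) for a in proj(p,O+C@X)),4,(255,0,0),1)
for r in ctrl.search_frame('cover_knob',p)[:3]: print(r['conf'],np.round(r['extent']))
vv,uu=np.mgrid[0:420,0:560]; m=p['depth']>0; d=p['depth'][m]
c=(np.linalg.inv(p['camera_matrix'])@np.stack([uu[m],vv[m],np.ones(m.sum())])*d).T
L=((c-p['t'])@np.array(p['R'])-O)@C; r=np.hypot(L[:,0],L[:,2]-100)
k=(r>200)&(r<235)&(abs(L[:,1])<35)&(L[:,0]<-150)&(L[:,2]>50); print(k.sum(),np.percentile(L[k],[3,50,97],axis=0).round(1))
cv2.imwrite('pics/w1.png',img); tell()
E
```

```text
clock: 3.32
eef_pos: [473.1, -7.9, 252.3]
tool_rot: [3.141, 0.216, -2.999]
force: [-0.0, -1.1, 0.1]
width: 85.5
-0.05 [286. 177.]
0.05 [287. 186.]
0.15 [287. 198.]
0.75 [296. 295. 281. 245.]
1027 [[-230.9  -17.9  113.7]
 [-222.6   -0.9  123.6]
 [-202.4   16.   127.1]]
t 3.42 tcp cab [-233.6    0.   253. ] force [ 0.  -0.5  0.4] w 85.6
```

View pics/w1.png

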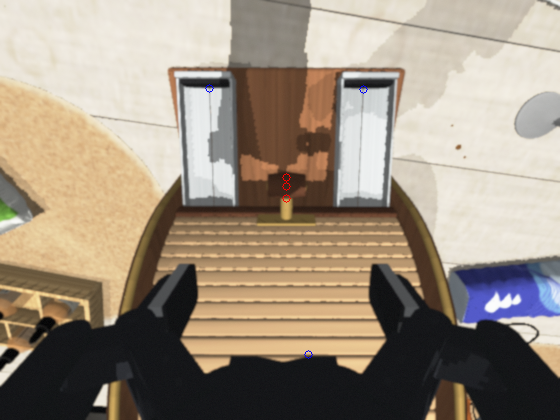

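```bash
python3 - <<'E'
import numpy as np; q=np.load('cab.npy'); q[:2]+=[-2.5*np.cos(q[2])+1*np.sin(q[2]),-2.5*np.sin(q[2])-1*np.cos(q[2])]; np.save('cab.npy',q); print(q)
E
python3 - <<'E'
from h import *
tell(None,knob(.065,12)and pose(-217,0,112,12))
E
```

```text
[7.01970589e+02 2.67120555e+01 1.39476875e-01]
t 3.42 tcp cab [-231.1    1.   253. ] force [ 0.  -0.5  0.4] w 85.6
6 rows
   [0.09, -0.01, 0.89, 0.01, 0.01, 0.01]
   [0.09, -0.01, 0.89, 0.01, 0.01, 0.01]
   [0.09, -0.01, 0.89, 0.01, 0.01, 0.01]
   [0.09, -0.01, 0.89, 0.01, 0.01, 0.01]
   [0.09, -0.01, 0.89, 0.01, 0.01, 0.01]
   [0.09, -0.01, 0.89, 0.01, 0.01, 0.01]
```

```bash
python3 -m crank '[[[0.09,-0.01,0.89,0,0,0],[0.09,-0.01,0.89,0,0,0],[0.09,-0.01,0.89,0,0,0],[0.09,-0.01,0.89,0,0,0],[0.09,-0.01,0.89,0,0,0],[0.09,-0.01,0.7,0,0,0],[0,0,0,0,0,0]]]'
python3 -m crank '[[[0,0,0,0,0,0],[0,0,0,0,0,0],[0,0,0,0,0,0],[0,0,0,0,0,0],[0,0,0,0,0,0],[0,0,0,0,0,0],[0,0,0,0,0,0]]]' 1
python3 - <<'E'
from h import *
p=snap('wrist','w2.png'); tell()
E
```

```text
clock: 4.0
eef_pos: [489.0, 11.1, 136.5]
tool_rot: [3.117, 0.22, -2.99]
force: [-0.0, 0.5, -0.4]
width: 85.0
clock: 4.58
eef_pos: [490.8, 15.6, 140.5]
tool_rot: [3.115, 0.226, -2.984]
force: [0.1, -0.1, -1.2]
width: 0.6
t 4.63 tcp cab [-210.7   18.3  140.5] force [-0.3 -0.4  0.2] w -0.2
```

View pics/w2.png

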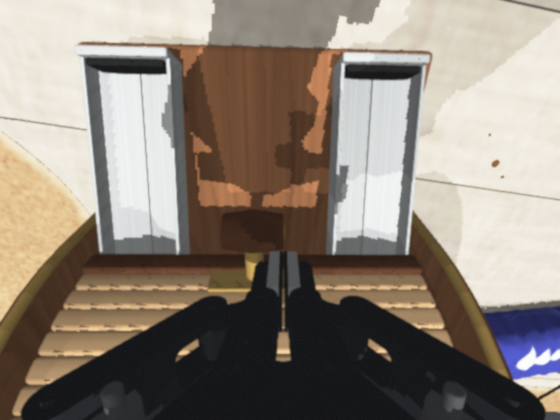

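```bash
python3 - <<'E'
from h import *
s=ctrl.read_state(); print(np.round(s['qpos'],2))
tell(None,pose(-217,0,170,0),pose(-217,0,112,0))
E
```

```text
[-0.21  0.49  0.22  2.25 -0.71  0.25  2.38]
t 4.63 tcp cab [-210.7   18.3  140.5] force [-0.3 -0.4  0.2] w -0.2
3 rows
   [0.05, -0.2, -0.14, 0.09, 0.72, 0.07]
   [0.05, -0.2, -0.13, 0.09, 0.72, 0.07]
   [0.06, -0.2, -0.12, 0.09, 0.72, 0.07]
3 rows
   [0.0, 0.0, 0.64, 0.0, 0.0, 0.0]
   [0.0, 0.0, 0.64, 0.0, 0.0, 0.0]
   [0.0, 0.0, 0.64, 0.0, 0.0, 0.0]
```

```bash
python3 -m crank '[[[0.05,-0.2,-0.3,0.09,0.72,0.07],[0.05,-0.2,-0.13,0.09,0.72,0.07],[0.06,-0.2,-0.12,0.09,0.72,0.07],[0,0,0,0,0,0],[0,0,0,0,0,0],[0,0,0,0,0,0],[0,0,0,0,0,0],[0,0,0,0,0,0]]]' -1
python3 - <<'E'
from h import *
s=ctrl.read_state(); print(np.round(s['qpos'],2))
tell(None,pose(-217,0,112,0))
E
```

```text
clock: 5.3
eef_pos: [480.9, -2.9, 154.8]
tool_rot: [3.135, -0.011, -3.004]
force: [0.0, -0.8, 0.1]
width: 85.2
[-0.42  0.57  0.55  2.06 -0.49  0.65  2.16]
t 5.3 tcp cab [-223.     1.4  154.8] force [ 0.  -0.8  0.1] w 85.2
3 rows
   [-0.07, -0.02, 0.69, 0.02, -0.04, -0.01]
   [-0.07, -0.02, 0.69, 0.02, -0.04, -0.01]
   [-0.07, -0.02, 0.69, 0.02, -0.04, -0.01]
```

```bash
python3 -m crank '[[[-0.07,-0.02,0.69,0.02,-0.04,-0.01],[-0.07,-0.02,0.69,0.02,-0.04,-0.01],[-0.07,-0.02,0.8,0.02,-0.04,-0.01],[0,0,0,0,0,0]]]'
python3 - <<'E'
from h import *
s=ctrl.read_state(); print(np.round(s['qpos'],2))
tell(None,pose(-217,0,112,0))
E
```

```text
clock: 5.63
eef_pos: [485.9, -3.2, 88.8]
tool_rot: [3.139, 0.007, -3.003]
force: [-1.1, 0.4, -0.1]
width: 85.5
[-0.33  0.67  0.42  2.11 -0.6   0.47  2.26]
t 5.63 tcp cab [-218.1    0.5   88.8] force [-1.1  0.4 -0.1] w 85.5
1 rows
   [-0.04, -0.01, -0.14, 0.03, 0.07, -0.01]
```

```bash
python3 -m crank '[[[0,0,0,0,0,0],[0,0,0,0,0,0],[0,0,0,0,0,0],[0,0,0,0,0,0],[0,0,0,0,0,0],[0,0,0,0,0,0],[0,0,0,0,0,0]]]' 1
python3 - <<'E'
from h import *
p,R,s=cur(); L=C.T@(p-O); g=C.T@(p-19*R[:,2]-O); th=np.arctan2(g[2]-100,-g[0]); print('grasp',g,th, np.hypot(g[0],g[2]-100))
ths=np.linspace(th,1.61,26)
d=np.array([[-215*np.cos(t),0,100+215*np.sin(t)] for t in ths]); 
R0=pose(0,0,0)[1]; tell()
for a in np.diff(d,axis=0): print((R0.T@C@a/30).round(2).tolist())
E
```

```text
clock: 6.22
eef_pos: [484.9, -2.8, 92.3]
tool_rot: [3.136, 0.009, -3.005]
force: [0.3, 0.7, -4.0]
width: 34.9
grasp [-219.27998597    0.81363983  111.26326002] 0.05131964140556647 219.56906264798934
t 6.22 tcp cab [-219.1    0.9   92.3] force [ 0.3  0.7 -4. ] w 34.9
[-0.04, 0.0, -0.45]
[-0.06, 0.0, -0.44]
[-0.09, 0.0, -0.44]
[-0.12, 0.0, -0.43]
[-0.15, 0.0, -0.42]
[-0.17, 0.0, -0.41]
[-0.2, 0.0, -0.4]
[-0.22, 0.0, -0.39]
[-0.25, 0.0, -0.37]
[-0.27, 0.0, -0.36]
[-0.29, 0.0, -0.34]
[-0.31, 0.0, -0.32]
[-0.33, 0.0, -0.3]
[-0.35, 0.0, -0.28]
[-0.36, 0.0, -0.26]
[-0.38, 0.0, -0.23]
[-0.39, 0.0, -0.21]
[-0.41, 0.0, -0.19]
[-0.42, 0.0, -0.16]
[-0.43, 0.0, -0.13]
[-0.43, 0.0, -0.11]
[-0.44, 0.0, -0.08]
[-0.44, 0.0, -0.05]
[-0.45, 0.0, -0.02]
[-0.45, 0.0, 0.0]
```

```bash
python3 -m crank '[[[-0.04,0,-0.45,0,0,0],[-0.06,0,-0.44,0,0,0],[-0.09,0,-0.44,0,0,0],[-0.12,0,-0.43,0,0,0],[-0.15,0,-0.42,0,0,0],[-0.17,0,-0.41,0,0,0],[-0.2,0,-0.4,0,0,0],[-0.22,0,-0.39,0,0,0]]]'
cat > arc.py <<'E'
from h import *
import sys
end=float(sys.argv[1]); n=int(sys.argv[2]); p,R,s=cur(); g=C.T@(p-19*R[:,2]-O); th=np.arctan2(g[2]-100,-g[0]); print('grasp',g.round(1),'th',th.round(3),'r',np.hypot(g[0],g[2]-100).round(1),'rot err',(Ro.from_matrix(R.T@pose(0,0,0)[1]).as_rotvec(degrees=True)/6).round(2),'q',np.round(s['qpos'],2),'F',np.round(s['force'],1),s['width'])
r=np.hypot(g[0],g[2]-100)
for a in np.diff([[-r*np.cos(t),-g[1],100+r*np.sin(t)] for t in np.linspace(th,end,n+1)],axis=0): print((R.T@C@a/30).round(2).tolist())
E
python3 arc.py 1.61 18
```

```text
clock: 6.88
eef_pos: [516.4, 1.5, 194.6]
tool_rot: [3.141, 0.006, -3.001]
force: [5.0, -0.7, -9.5]
width: 34.9
grasp [-187.4    0.8  213.6] th 0.545 r 219.2 rot err [0.01 0.05 0.01] q [-0.46  0.55  0.6   1.94 -0.44  0.77  2.11] F [ 5.  -0.7 -9.5] 34.94414674923143
[-0.24, 0.0, -0.36]
[-0.26, 0.0, -0.35]
[-0.28, -0.0, -0.33]
[-0.3, -0.0, -0.31]
[-0.32, -0.0, -0.3]
[-0.33, -0.0, -0.28]
[-0.35, -0.0, -0.26]
[-0.36, -0.0, -0.24]
[-0.38, -0.0, -0.21]
[-0.39, -0.0, -0.19]
[-0.4, -0.0, -0.17]
[-0.41, -0.0, -0.14]
[-0.42, -0.0, -0.12]
[-0.42, -0.0, -0.09]
[-0.43, -0.0, -0.07]
[-0.43, -0.0, -0.04]
[-0.43, -0.0, -0.02]
[-0.43, -0.0, 0.01]
```

```bash
python3 -m crank '[[[-0.24,0,-0.36,0,0,0],[-0.26,0,-0.35,0,0,0],[-0.28,0,-0.33,0,0,0],[-0.3,0,-0.31,0,0,0],[-0.32,0,-0.3,0,0,0],[-0.33,0,-0.28,0,0,0],[-0.35,0,-0.26,0,0,0],[-0.36,0,-0.24,0,0,0]]]'
python3 arc.py 1.63 10
```

```text
clock: 7.55
eef_pos: [582.6, 10.7, 264.3]
tool_rot: [-3.139, -0.015, -3.001]
force: [-0.8, -0.6, -7.0]
width: 35.0
grasp [-120.1    0.8  283.3] th 0.991 r 219.1 rot err [-0.03 -0.15  0.01] q [-0.47  0.58  0.64  1.67 -0.38  1.04  2.01] F [-0.8 -0.6 -7. ] 35.01127917340748
[-0.39, -0.0, -0.25]
[-0.41, -0.0, -0.22]
[-0.42, -0.0, -0.2]
[-0.44, -0.0, -0.17]
[-0.45, -0.0, -0.14]
[-0.45, -0.0, -0.11]
[-0.46, -0.0, -0.08]
[-0.46, -0.0, -0.05]
[-0.47, -0.0, -0.02]
[-0.47, -0.0, 0.01]
```

```bash
python3 -m crank '[[[-0.39,0,-0.25,0,0,0],[-0.41,0,-0.22,0,0,0],[-0.42,0,-0.2,0,0,0],[-0.44,0,-0.17,0,0,0],[-0.45,0,-0.14,0,0,0],[-0.45,0,-0.11,0,0,0],[-0.46,0,-0.08,0,0,0],[-0.46,0,-0.05,0,0,0]]]'
python3 arc.py 1.56 2
```

```text
clock: 8.22
eef_pos: [668.0, 22.8, 296.2]
tool_rot: [3.139, -0.068, -3.003]
force: [-4.9, 1.0, 7.0]
width: 35.2
grasp [-32.9   0.8 315.2] th 1.419 r 217.7 rot err [ 0.03 -0.65 -0.01] q [-0.39  0.71  0.63  1.31 -0.39  1.31  1.95] F [-4.9  1.   7. ] 35.16402903387679
[-0.5, 0.0, -0.09]
[-0.51, 0.0, -0.06]
```

```bash
python3 -m crank '[[[-0.4,0,-0.05,0,-0.3,0],[-0.4,0,-0.03,0,-0.3,0],[-0.4,0,0,0,0,0],[-0.15,0,0,0,0,0],[0,0,0,0,0,0]]]'
python3 arc.py 1.56 1
```

```text
clock: 8.63
eef_pos: [697.8, 27.0, 298.2]
tool_rot: [3.135, -0.03, -3.005]
force: [5.2, 1.5, -3.5]
width: 34.9
grasp [ -3.5   0.7 317.2] th 1.555 r 217.2 rot err [ 0.06 -0.29 -0.03] q [-0.38  0.74  0.62  1.25 -0.42  1.31  1.94] F [ 5.2  1.5 -3.5] 34.943264613359545
[-0.04, 0.0, -0.0]
```

```bash
python3 -m crank '[[[-0.25,0,0,0,0,0],[-0.25,0,0,0,0,0],[-0.25,0,0,0,0,0]]]'
python3 - <<'E'
from h import *
p=snap('top','t3.png')
cv2.imwrite('pics/t3.png',cv2.resize(p['color'][100:320,210:390,::-1],None,fx=2.7,fy=2.7,interpolation=cv2.INTER_CUBIC))
E
python3 arc.py 1.56 1
```

```text
clock: 8.88
eef_pos: [697.9, 27.1, 297.9]
tool_rot: [3.128, -0.08, -3.009]
force: [-21.1, 0.1, 7.9]
width: 34.8
grasp [ -2.4   0.7 316.8] th 1.56 r 216.9 rot err [ 0.14 -0.78 -0.07] q [-0.36  0.77  0.62  1.18 -0.41  1.39  1.93] F [-24.9   0.9  13.2] 35.07824345284078
[-0.0, 0.0, -0.0]
```

View pics/t3.png

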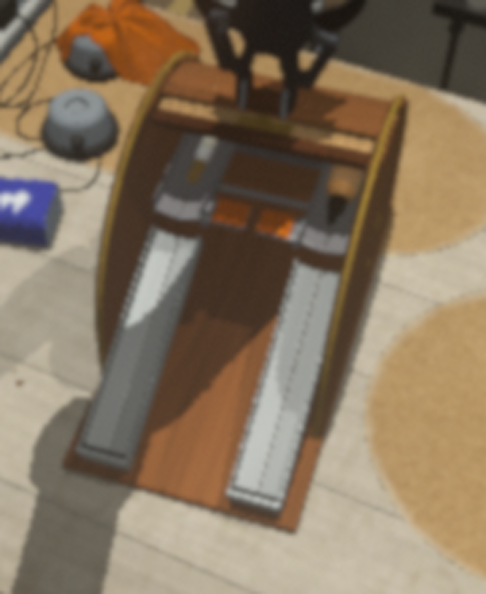

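```bash
python3 - <<'E'
from h import *
p=ctrl.get_image('top')
hsv=cv2.cvtColor(p['color'],cv2.COLOR_RGB2HSV); m=((hsv[...,0]<16)&(hsv[...,1]>200)&(hsv[...,2]>90)).astype(np.uint8); m[:,:280]=0;m[:,325:]=0;m[:160]=0;m[230:]=0
n,lab,st,ce=cv2.connectedComponentsWithStats(m)
for i in range(1,n):
    if st[i,4]>15:
        v,u=np.where(lab==i); X=np.array([C.T@(world(p,a,b,r=0)-O) for a,b in zip(u,v)]); print(st[i],ce[i].round(1),np.median(X,0).round(1),np.percentile(X,[3,97],axis=0).round())
print('pred',proj(p,O+C@[-29,26,165]),proj(p,O+C@[-29,-26,165]))
# rear wall / cover edge
for r in ctrl.search_frame('dropper_centre',p)[:2]+ctrl.search_frame('atomiser_centre',p)[:2]: e=r['extent'];print(round(r['conf'],2),np.round(e),(C.T@(world(p,e[0],e[1])-O)).round())
E
python3 -m crank '[[[0.1,0,0,0,0,0],[0,0,0,0,0,0],[0,0,0,0,0,0],[0,0,0,0,0,0],[0,0,0,0,0,0]]]' -1
python3 - <<'E'
from h import *
p,R,s=cur(); L=C.T@(p-O)
U=pose(0,0,0)[1]
print(np.round(s['qpos'],2)); tell(None,(p+[0,0,70],R),pose(-130,-26,330,25,False),pose(-75,-26,250,25,False))
E
```

```text
pred [295.5923466  178.54719111] [312.1363949  182.33301199]
0.53 [338. 171.  12.  26.] [ 21. -92. 184.]
0.49 [286. 160.  13.  16.] [ 35.  78. 168.]
clock: 9.5
eef_pos: [695.5, 26.2, 299.2]
tool_rot: [3.129, -0.074, -3.009]
force: [0.2, 0.2, 0.4]
width: 85.6
[-0.36  0.76  0.62  1.2  -0.41  1.38  1.93]
t 9.5 tcp cab [ -6.5   0.4 299.2] force [0.2 0.2 0.4] w 85.6
3 rows
   [0.06, 0.01, -0.78, 0.0, 0.0, 0.0]
   [0.06, 0.01, -0.78, 0.0, 0.0, 0.0]
   [0.06, 0.01, -0.78, 0.0, 0.0, 0.0]
6 rows
   [0.67, -0.15, 0.27, 0.02, -0.81, -0.02]
   [0.69, -0.15, 0.21, 0.02, -0.81, -0.02]
   [0.7, -0.15, 0.15, 0.02, -0.81, -0.02]
   [0.71, -0.15, 0.09, 0.02, -0.81, -0.02]
   [0.72, -0.15, 0.03, 0.02, -0.81, -0.02]
   [0.72, -0.15, -0.03, 0.02, -0.81, -0.02]
4 rows
   [-0.13, -0.0, 0.8, 0.0, 0.0, 0.0]
   [-0.13, -0.0, 0.8, 0.0, 0.0, 0.0]
   [-0.13, -0.0, 0.8, 0.0, 0.0, 0.0]
   [-0.13, -0.0, 0.8, 0.0, 0.0, 0.0]
```

```bash
python3 -m crank '[[[0.06,0,-0.78,0,0,0],[0.06,0,-0.78,0,0,0],[0.06,0,-0.78,0,0,0],[0.67,-0.15,0.27,0.02,-0.81,-0.02],[0.69,-0.15,0.21,0.02,-0.81,-0.02],[0.7,-0.15,0.15,0.02,-0.81,-0.02],[0.71,-0.15,0.09,0.02,-0.81,-0.02],[0.72,-0.15,0.03,0.02,-0.81,-0.02],[0.72,-0.15,-0.03,0.02,-0.81,-0.02],[0,0,0,0,0,0]]]'
python3 - <<'E'
from h import *
print(np.round(cur()[2]['qpos'],2)); tell(None,pose(-75,-27,250,27,False),pose(-31,-27,178,27,False))
E
```

```text
clock: 10.33
eef_pos: [581.4, -18.4, 325.1]
tool_rot: [-3.125, 0.463, -2.983]
force: [-4.2, -0.1, -3.8]
width: 85.6
[-0.43  0.27  0.57  2.03 -0.54  0.48  2.25]
t 10.33 tcp cab [-125.7  -27.9  325.1] force [-4.2 -0.1 -3.8] w 85.6
4 rows
   [-0.1, 0.01, 0.75, -0.02, -0.02, 0.04]
   [-0.1, 0.01, 0.75, -0.02, -0.02, 0.04]
   [-0.1, 0.01, 0.75, -0.02, -0.02, 0.04]
   [-0.09, 0.01, 0.75, -0.02, -0.02, 0.04]
4 rows
   [-0.05, 0.0, 0.7, 0.0, 0.0, 0.0]
   [-0.05, 0.0, 0.7, 0.0, 0.0, 0.0]
   [-0.05, 0.0, 0.7, 0.0, 0.0, 0.0]
   [-0.05, 0.0, 0.7, 0.0, 0.0, 0.0]
```

```bash
python3 -m crank '[[[0,0,0,0,0,0],[0,0,0,0,0,0],[-0.1,0.01,0.75,-0.02,-0.02,0.04],[-0.1,0.01,0.75,-0.02,-0.02,0.04],[-0.1,0.01,0.75,-0.02,-0.02,0.04],[-0.09,0.01,0.75,-0.02,-0.02,0.04],[0,0,0,0,0,0]]]' 1
python3 - <<'E'
from h import *
print(np.round(cur()[2]['qpos'],2)); tell(None,pose(-31,-27,176,27,False),pose(-34,-27,138,27,False),step=16)
p=snap('top','t4.png')
cv2.imwrite('pics/t4.png',cv2.resize(p['color'][100:320,210:390,::-1],None,fx=2.7,fy=2.7,interpolation=cv2.INTER_CUBIC))
E
```

```text
clock: 10.92
eef_pos: [638.4, -10.2, 251.9]
tool_rot: [3.136, 0.482, -3.007]
force: [-0.7, 0.4, 0.0]
width: 0.6
[-0.24  0.43  0.35  2.01 -0.79  0.33  2.46]
t 10.92 tcp cab [-68.1 -27.7 251.9] force [-0.7  0.4  0. ] w 0.6
6 rows
   [0.01, 0.0, 0.47, 0.0, 0.02, -0.01]
   [0.01, 0.0, 0.47, 0.0, 0.02, -0.01]
   [0.01, 0.0, 0.47, 0.0, 0.02, -0.01]
   [0.01, 0.0, 0.47, 0.0, 0.02, -0.01]
   [0.01, 0.0, 0.47, 0.0, 0.02, -0.01]
   [0.01, 0.0, 0.47, 0.0, 0.02, -0.01]
3 rows
   [0.22, -0.0, 0.36, 0.0, 0.0, 0.0]
   [0.22, -0.0, 0.36, 0.0, 0.0, 0.0]
   [0.22, -0.0, 0.36, 0.0, 0.0, 0.0]
```

View pics/t4.png

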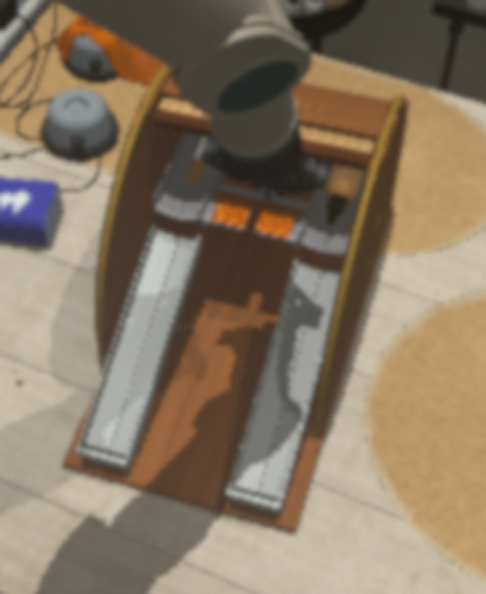

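```bash
python3 -m crank '[[[0.01,0,0.47,0,0.15,0],[0.01,0,0.47,0,0.15,0],[0.01,0,0.47,0,0.15,0],[0,0,0.47,0,0.1,0],[0,0,0.4,0,0,0],[0,0,0,0,0,0]]]'
python3 - <<'E'
from h import *
print(np.round(cur()[2]['qpos'],2)); tell(None,pose(-30,-27,172,23,False),pose(-34,-27,139,23,False),step=12)
E
```

```text
clock: 11.47
eef_pos: [676.1, -7.9, 197.9]
tool_rot: [3.142, 0.437, -3.005]
force: [-0.5, -0.2, 0.5]
width: -0.1
[-0.21  0.57  0.32  1.93 -0.81  0.33  2.46]
t 11.47 tcp cab [-30.5 -30.7 197.9] force [-0.5 -0.2  0.5] w -0.1
3 rows
   [0.12, 0.04, 0.26, -0.0, 0.11, -0.01]
   [0.11, 0.04, 0.26, -0.0, 0.11, -0.01]
   [0.11, 0.04, 0.27, -0.0, 0.11, -0.01]
3 rows
   [0.18, -0.0, 0.32, 0.0, 0.0, 0.0]
   [0.18, -0.0, 0.32, 0.0, 0.0, 0.0]
   [0.18, -0.0, 0.32, 0.0, 0.0, 0.0]
```

```bash
python3 - <<'E'
from h import *
tell(None,pose(-37,-27,185,23,False),pose(-35,-27,170,23,False),pose(-36,-27,139,23,False),step=11)
E
```

```text
t 11.47 tcp cab [-30.5 -30.7 197.9] force [-0.5 -0.2  0.5] w -0.1
2 rows
   [0.19, 0.06, 0.15, -0.0, 0.17, -0.01]
   [0.19, 0.06, 0.15, -0.0, 0.17, -0.01]
2 rows
   [0.07, -0.0, 0.24, 0.0, 0.0, 0.0]
   [0.07, -0.0, 0.24, 0.0, 0.0, 0.0]
3 rows
   [0.14, 0.0, 0.31, 0.0, 0.0, 0.0]
   [0.14, 0.0, 0.31, 0.0, 0.0, 0.0]
   [0.14, 0.0, 0.31, 0.0, 0.0, 0.0]
```

```bash
python3 -m crank '[[[0.19,0.06,0.15,0,0.17,0],[0.19,0.06,0.15,0,0.17,0],[0.07,0,0.24,0,0,0],[0.07,0,0.24,0,0,0],[0,0,0,0,0,0]]]'
python3 - <<'E'
from h import *
print(np.round(cur()[2]['qpos'],2)); tell(None,pose(-35,-27,170,23,False),pose(-36,-27,139,23,False),step=8)
E
```

```text
clock: 11.88
eef_pos: [671.0, -4.8, 171.1]
tool_rot: [-3.141, 0.402, -3.004]
force: [-0.3, -0.8, 0.3]
width: 0.2
[-0.22  0.61  0.31  1.93 -0.82  0.32  2.47]
t 11.88 tcp cab [-35.  -26.9 171.1] force [-0.3 -0.8  0.3] w 0.2
1 rows
   [0.01, -0.0, 0.03, -0.02, 0.0, -0.02]
4 rows
   [0.11, 0.0, 0.23, 0.0, 0.0, 0.0]
   [0.11, 0.0, 0.23, 0.0, 0.0, 0.0]
   [0.11, 0.0, 0.23, 0.0, 0.0, 0.0]
   [0.11, 0.0, 0.23, 0.0, 0.0, 0.0]
```

```bash
python3 -m crank '[[[0.11,0,0.23,0,0,0],[0.11,0,0.23,0,0,0],[0.11,0,0.25,0,0,0],[0.11,0,0.25,0,0,0],[0.08,0,0.2,0,0,0],[0,0,0.1,0,0,0]]]'
python3 - <<'E'
from h import *
print(np.round(cur()[2]['qpos'],2)); tell(None,pose(-36,-27,137,23,False))
E
```

```text
clock: 12.38
eef_pos: [671.0, -5.1, 136.8]
tool_rot: [3.136, 0.412, -3.007]
force: [-34.1, -0.8, 49.9]
width: 0.3
[-0.17  0.66  0.25  1.96 -1.05  0.25  2.7 ]
t 12.38 tcp cab [-35.  -27.2 136.8] force [-34.1  -0.8  49.9] w 0.3
1 rows
   [0.03, 0.01, -0.02, 0.03, 0.11, -0.04]
```

```bash
python3 -m crank '[[[0,0,0,0,0,0],[0,0,0.03,0,0,0],[0,0,0.03,0,0,0]]]'
python3 -m crank '[[[0,0,0.03,0,0,0],[0,0,0.03,0,0,0],[0,0,0.03,0,0,0],[0,0,0.03,0,0,0],[0,0,0.03,0,0,0],[0,0,0.03,0,0,0],[0,0,0.03,0,0,0],[0,0,0.03,0,0,0],[0,0,0.03,0,0,0],[0,0,0.03,0,0,0],[0,0,0.03,0,0,0],[0,0,0.03,0,0,0]]]'
python3 - <<'E'
from h import *
tell()
p=snap('top','t5.png')
cv2.imwrite('pics/t5.png',cv2.resize(p['color'][100:320,210:390,::-1],None,fx=2.7,fy=2.7,interpolation=cv2.INTER_CUBIC))
E
```

```text
clock: 12.63
eef_pos: [670.4, -5.2, 140.3]
tool_rot: [3.132, 0.418, -3.01]
force: [-3.9, -0.1, 4.6]
width: -0.0
clock: 13.63
eef_pos: [670.6, -5.2, 138.7]
tool_rot: [3.121, 0.426, -3.017]
force: [-8.8, -0.1, 12.1]
width: 0.1
t 13.63 tcp cab [-35.5 -27.2 138.7] force [-8.8 -0.1 12.1] w 0.1
```

View pics/t5.png

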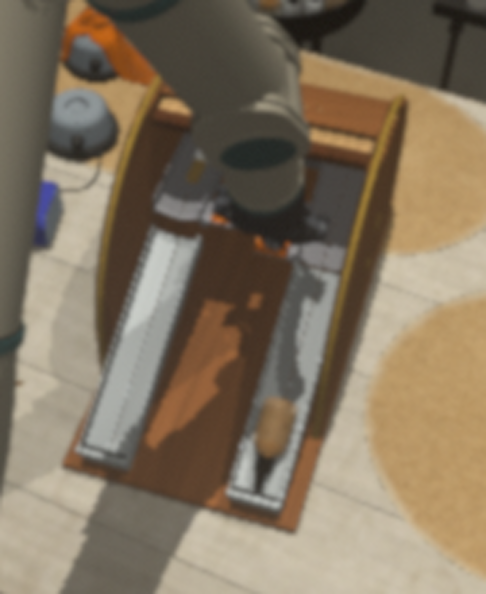

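```bash
python3 -m crank '[[[0,0,0.03,0,0,0],[0,0,0.03,0,0,0],[0,0,0.03,0,0,0],[0,0,0.03,0,0,0],[0,0,0.03,0,0,0]]]'
python3 - <<'E'
from h import *
tell(None,pose(-37,-27,170,23,False),pose(-60,-27,200,24,False),step=9)
tell(None,pose(-60,-27,200,24,False),pose(-120,-20,335,20,False),pose(-35,0,385,0,False),pose(-6,0,385,0,False))
E
```

```text
clock: 14.1
eef_pos: [670.6, -5.2, 138.6]
tool_rot: [3.117, 0.426, -3.019]
force: [-8.1, 0.7, 12.1]
width: -0.1
t 14.1 tcp cab [-35.5 -27.2 138.6] force [-8.1  0.7 12.1] w -0.1
4 rows
   [-0.1, 0.01, -0.24, 0.04, 0.06, -0.04]
   [-0.1, 0.01, -0.24, 0.04, 0.06, -0.04]
   [-0.09, 0.0, -0.24, 0.04, 0.06, -0.04]
   [-0.09, 0.0, -0.24, 0.04, 0.06, -0.04]
5 rows
   [0.06, -0.0, -0.24, 0.0, -0.03, 0.0]
   [0.06, -0.0, -0.24, 0.0, -0.03, 0.0]
   [0.06, -0.0, -0.24, 0.0, -0.03, 0.0]
   [0.06, -0.0, -0.24, 0.0, -0.03, 0.0]
   [0.06, -0.0, -0.24, 0.0, -0.03, 0.0]
t 14.1 tcp cab [-35.5 -27.2 138.6] force [-8.1  0.7 12.1] w -0.1
3 rows
   [-0.03, 0.02, -0.73, 0.06, 0.02, -0.05]
   [-0.03, 0.01, -0.73, 0.06, 0.02, -0.05]
   [-0.03, 0.01, -0.73, 0.06, 0.02, -0.05]
6 rows
   [-0.0, 0.04, -0.82, -0.0, 0.11, 0.0]
   [0.01, 0.04, -0.82, -0.0, 0.11, 0.0]
   [0.02, 0.04, -0.82, -0.0, 0.11, 0.0]
   [0.03, 0.04, -0.82, -0.0, 0.11, 0.0]
   [0.04, 0.04, -0.82, -0.0, 0.11, 0.0]
   [0.05, 0.04, -0.82, -0.0, 0.11, 0.0]
4 rows
   [-0.81, 0.17, -0.15, 0.0, 0.83, -0.0]
   [-0.79, 0.17, -0.22, 0.0, 0.83, -0.0]
   [-0.77, 0.17, -0.29, 0.0, 0.83, -0.0]
   [-0.74, 0.17, -0.35, 0.0, 0.83, -0.0]
2 rows
   [-0.48, 0.0, 0.0, 0.0, 0.0, 0.0]
   [-0.48, 0.0, 0.0, 0.0, 0.0, 0.0]
```

```bash
python3 -m crank '[[[-0.08,0,-0.2,0.04,0.06,-0.04],[-0.08,0,-0.2,0.04,0.06,-0.04],[-0.08,0,-0.2,0.04,0.06,-0.04],[-0.08,0,-0.24,0.04,0.06,-0.04],[0.03,0,-0.3,0,0,0],[0.05,0,-0.5,0,0,0],[0.03,0.03,-0.7,0,0,0],[0.03,0.04,-0.8,0,0.11,0],[0.04,0.04,-0.8,0,0.11,0],[0.05,0.04,-0.8,0,0.11,0],[0.05,0.04,-0.8,0,0.11,0]]]'
python3 - <<'E'
from h import *
print(np.round(cur()[2]['qpos'],2)); tell(None,pose(-125,-15,360,15,False),pose(-40,0,395,0,False),pose(-8,0,385,0,False))
E
```

```text
clock: 15.02
eef_pos: [602.1, -9.8, 289.8]
tool_rot: [3.137, 0.342, -3.005]
force: [1.1, 0.5, 0.7]
width: 0.4
[-0.52  0.43  0.74  1.92 -0.65  0.65  2.31]
t 15.02 tcp cab [-104.   -22.3  289.8] force [1.1 0.5 0.7] w 0.4
3 rows
   [-0.04, 0.08, -0.81, 0.01, 0.26, -0.01]
   [-0.02, 0.08, -0.81, 0.01, 0.26, -0.01]
   [0.0, 0.08, -0.81, 0.01, 0.26, -0.01]
4 rows
   [-0.76, 0.12, -0.1, 0.0, 0.62, -0.0]
   [-0.75, 0.12, -0.15, 0.0, 0.62, -0.0]
   [-0.74, 0.12, -0.2, 0.0, 0.62, -0.0]
   [-0.73, 0.12, -0.24, 0.0, 0.62, -0.0]
2 rows
   [-0.53, -0.0, 0.17, 0.0, 0.0, 0.0]
   [-0.53, -0.0, 0.17, 0.0, 0.0, 0.0]
```

```bash
python3 -m crank '[[[-0.04,0.08,-0.81,0.01,0.26,-0.01],[-0.02,0.08,-0.81,0.01,0.26,-0.01],[0,0.08,-0.81,0.01,0.26,-0.01],[-0.76,0.12,-0.1,0,0.62,0],[-0.75,0.12,-0.15,0,0.62,0],[-0.74,0.12,-0.2,0,0.62,0],[-0.73,0.12,-0.24,0,0.62,0],[-0.2,0,0,0,0,0],[0,0,0,0,0,0]]]' -1
python3 - <<'E'
from h import *
p=ctrl.get_image('top')
vv,uu=np.mgrid[0:420,0:560]
for n in('top','wrist'):
    p=ctrl.get_image(n); m=p['depth']>0; d=p['depth'][m]
    c=(np.linalg.inv(p['camera_matrix'])@np.stack([uu[m],vv[m],np.ones(m.sum())])*d).T
    L=((c-p['t'])@np.array(p['R'])-O)@C; r=np.hypot(L[:,0],L[:,2]-100)
    k=(r>205)&(r<232)&(abs(L[:,1])<22)&(abs(L[:,0])<40)&(L[:,2]>50); print(n,k.sum(),np.percentile(L[k],[3,50,97],axis=0).round(1) if k.any() else '')
print(np.round(cur()[2]['qpos'],2)); tell(None,pose(-8,0,314,0))
E
```

```text
clock: 15.77
eef_pos: [664.8, 21.3, 398.4]
tool_rot: [3.129, -0.014, -3.0]
force: [-1.5, 0.2, 0.1]
width: 85.4
top 114 [[-2.170e+01 -1.660e+01  3.114e+02]
 [-1.610e+01  1.000e-01  3.248e+02]
 [-2.000e+00  1.670e+01  3.304e+02]]
wrist 1300 [[-2.090e+01 -1.690e+01  3.153e+02]
 [-1.310e+01  0.000e+00  3.254e+02]
 [-3.000e-01  1.700e+01  3.284e+02]]
[-0.47  0.65  0.83  1.21 -0.47  1.49  2.01]
t 15.92 tcp cab [-4.050e+01 -2.000e-01  3.992e+02] force [-0.4 -1.2 -0.1] w 85.5
4 rows
   [-0.28, -0.01, 0.86, 0.03, -0.03, -0.0]
   [-0.28, -0.01, 0.87, 0.03, -0.03, -0.0]
   [-0.28, -0.0, 0.87, 0.03, -0.03, -0.0]
   [-0.27, -0.0, 0.87, 0.03, -0.03, -0.0]
```

```bash
python3 -m crank '[[[-0.25,-0.01,0.86,0.03,-0.03,0],[-0.25,-0.01,0.87,0.03,-0.03,0],[-0.24,0,0.87,0.03,-0.03,0],[-0.24,0,0.85,0.03,-0.03,0],[0,0,0,0,0,0]]]'
python3 arc.py 0 1
python3 -m crank '[[[0,0,0,0,0,0],[0,0,0,0,0,0],[0,0,0,0,0,0],[0,0,0,0,0,0],[0,0,0,0,0,0],[0,0,0,0,0,0]]]' 1
python3 arc.py 0 27
```

```text
clock: 16.33
eef_pos: [684.4, 22.2, 297.3]
tool_rot: [3.135, 0.006, -3.01]
force: [-0.6, 0.0, -1.4]
width: 85.7
grasp [-18.1  -2.1 316.3] th 1.487 r 217.0 rot err [ 0.06  0.06 -0.08] q [-0.46  0.74  0.79  1.34 -0.53  1.27  2.05] F [-0.6  0.  -1.4] 85.74598783521586
[6.67, -0.1, 7.17]
clock: 16.83
eef_pos: [681.1, 24.8, 303.2]
tool_rot: [3.127, 0.01, -3.01]
force: [2.7, -1.0, -10.1]
width: 34.7
grasp [-21.1   0.8 322.2] th 1.476 r 223.2 rot err [ 0.14  0.1  -0.08] q [-0.47  0.72  0.79  1.35 -0.53  1.28  2.05] F [  2.7  -1.  -10.1] 34.6704504361371
[0.4, -0.0, 0.05]
[0.4, -0.0, 0.07]
[0.4, -0.0, 0.09]
[0.39, -0.0, 0.11]
[0.38, -0.01, 0.13]
[0.38, -0.01, 0.15]
[0.37, -0.01, 0.17]
[0.36, -0.01, 0.19]
[0.35, -0.01, 0.21]
[0.33, -0.01, 0.23]
[0.32, -0.01, 0.25]
[0.31, -0.01, 0.27]
[0.29, -0.01, 0.28]
[0.28, -0.01, 0.3]
[0.26, -0.01, 0.31]
[0.24, -0.01, 0.33]
[0.22, -0.01, 0.34]
[0.21, -0.01, 0.35]
[0.19, -0.01, 0.36]
[0.17, -0.01, 0.37]
[0.15, -0.01, 0.38]
[0.12, -0.01, 0.39]
[0.1, -0.01, 0.39]
[0.08, -0.01, 0.4]
[0.06, -0.01, 0.4]
[0.04, -0.01, 0.4]
[0.02, -0.01, 0.41]
```

```bash
python3 -m crank '[[[0,0,0,0,0,0],[0,0,0,0,0,0],[0,0,0,0,0,0],[0,0,0,0,0,0],[0,0,0,0,0,0],[-0.2,0,0.15,0.1,0.1,0],[-0.15,0,0.1,0,0,0],[0,0,0,0,0,0]]]' -1
python3 arc.py 0 1
python3 -m crank '[[[0,0,0,0,0,0],[0,0,0,0,0,0],[0,0,0,0,0,0],[0,0,0,0,0,0],[0,0,0,0,0,0],[0,0,0,0,0,0]]]' 1
python3 arc.py 0 25
```

```text
clock: 17.5
eef_pos: [694.3, 23.1, 300.7]
tool_rot: [-3.141, 0.006, -3.013]
force: [0.4, -0.0, -1.4]
width: 85.3
grasp [ -8.2  -2.5 319.7] th 1.533 r 219.9 rot err [-0.01  0.06 -0.1 ] q [-0.46  0.75  0.79  1.3  -0.53  1.29  2.04] F [ 0.4 -0.  -1.4] 85.34632470406395
[7.1, -0.07, 7.28]
clock: 18.0
eef_pos: [694.3, 26.5, 300.1]
tool_rot: [3.137, 0.005, -3.01]
force: [1.0, -2.1, -3.9]
width: 34.9
grasp [ -7.7   0.7 319.1] th 1.536 r 219.3 rot err [ 0.04  0.05 -0.07] q [-0.46  0.75  0.79  1.3  -0.53  1.3   2.04] F [ 1.  -2.1 -3.9] 34.91591823243946
[0.45, -0.0, 0.03]
[0.45, -0.0, 0.05]
[0.44, -0.0, 0.08]
[0.44, -0.0, 0.11]
[0.43, -0.0, 0.14]
[0.42, -0.0, 0.16]
[0.41, -0.0, 0.19]
[0.4, -0.0, 0.21]
[0.38, -0.0, 0.24]
[0.37, -0.0, 0.26]
[0.35, -0.0, 0.28]
[0.33, -0.0, 0.3]
[0.31, -0.0, 0.32]
[0.29, -0.0, 0.34]
[0.27, -0.0, 0.36]
[0.25, -0.0, 0.37]
[0.23, -0.0, 0.39]
[0.2, -0.0, 0.4]
[0.18, -0.0, 0.41]
[0.15, -0.0, 0.42]
[0.12, -0.0, 0.43]
[0.1, -0.0, 0.44]
[0.07, -0.0, 0.44]
[0.04, -0.0, 0.45]
[0.02, -0.0, 0.45]
```

```bash
python3 - <<'E'
from h import *
p=snap('top','t6.png')
cv2.imwrite('pics/t6.png',cv2.resize(p['color'][100:320,210:390,::-1],None,fx=2.7,fy=2.7,interpolation=cv2.INTER_CUBIC))
for y in(26,-26): u=proj(p,O+C@[-29,y,165]); print((C.T@(world(p,*u,r=1)-O)).round(1))
E
python3 -m crank '[[[0.45,0,0.03,0,0,0],[0.45,0,0.05,0,0,0],[0.44,0,0.08,0,0,0],[0.44,0,0.11,0,0,0],[0.43,0,0.14,0,0,0],[0.42,0,0.16,0,0,0],[0.41,0,0.19,0,0,0],[0.4,0,0.21,0,0,0]]]'
python3 arc.py -0.05 18
```

```text
[-29.7  25.8 165.8]
[-30.2 -26.3 166.3]
clock: 18.72
eef_pos: [618.7, 15.7, 283.1]
tool_rot: [-3.139, 0.079, -3.003]
force: [0.2, 3.3, 13.6]
width: 35.1
grasp [-85.4   0.7 302. ] th 1.171 r 219.4 rot err [-0.02  0.75 -0.01] q [-0.55  0.61  0.82  1.64 -0.53  1.04  2.12] F [ 0.2  3.3 13.6] 35.100778622435115
[0.46, -0.0, 0.17]
[0.45, -0.0, 0.2]
[0.44, 0.0, 0.23]
[0.42, 0.0, 0.26]
[0.4, 0.0, 0.29]
[0.38, 0.0, 0.32]
[0.36, 0.0, 0.34]
[0.33, 0.0, 0.37]
[0.31, 0.0, 0.39]
[0.28, 0.0, 0.41]
[0.25, 0.0, 0.43]
[0.22, 0.0, 0.44]
[0.19, 0.0, 0.46]
[0.16, 0.0, 0.47]
[0.13, 0.0, 0.48]
[0.1, 0.0, 0.49]
[0.06, 0.0, 0.49]
[0.03, 0.0, 0.49]
```

View pics/t6.png

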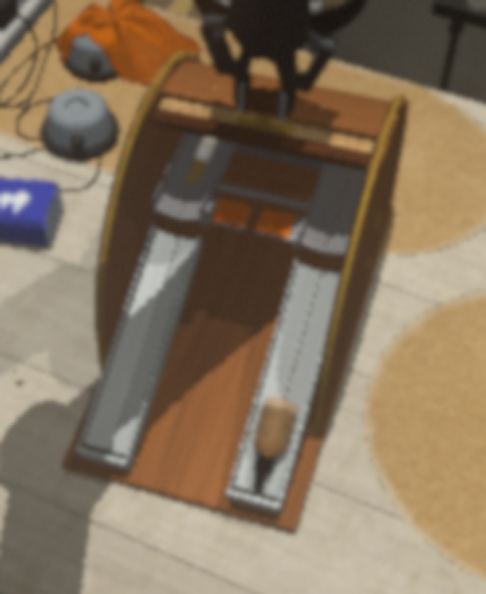

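```bash
python3 -m crank '[[[0.45,0,0.15,0,0.2,0],[0.44,0,0.19,0,0.2,0],[0.43,0,0.22,0,0.2,0],[0.42,0,0.26,0,0,0],[0.4,0,0.29,0,0,0],[0.38,0,0.32,0,0,0],[0.36,0,0.34,0,0,0],[0.33,0,0.37,0,0,0]]]'
python3 arc.py -0.05 12
```

```text
clock: 19.38
eef_pos: [540.1, 4.7, 227.1]
tool_rot: [3.141, 0.062, -3.004]
force: [-4.8, 2.7, 11.2]
width: 35.2
grasp [-164.5    0.7  246. ] th 0.726 r 219.9 rot err [ 0.01  0.6  -0.01] q [-0.57  0.56  0.79  1.9  -0.56  0.84  2.21] F [-4.8  2.7 11.2] 35.248962475001356
[0.33, -0.0, 0.34]
[0.3, -0.0, 0.37]
[0.28, -0.0, 0.38]
[0.25, -0.0, 0.4]
[0.23, -0.0, 0.42]
[0.2, -0.0, 0.43]
[0.17, -0.0, 0.44]
[0.14, -0.0, 0.45]
[0.11, -0.0, 0.46]
[0.08, -0.0, 0.47]
[0.05, -0.0, 0.47]
[0.02, -0.0, 0.47]
```

```bash
python3 -m crank '[[[0.33,0,0.33,0,0.2,0],[0.3,0,0.36,0,0.1,0],[0.28,0,0.38,0,0,0],[0.25,0,0.4,0,0,0],[0.23,0,0.42,0,0,0],[0.2,0,0.43,0,0,0],[0.17,0,0.44,0,0,0],[0.14,0,0.45,0,0,0]]]'
python3 arc.py -0.06 4
```

```text
clock: 20.05
eef_pos: [489.3, -2.3, 131.7]
tool_rot: [3.137, 0.046, -3.006]
force: [-0.4, 2.2, 6.1]
width: 34.8
grasp [-215.5    0.8  150.7] th 0.231 r 221.4 rot err [ 0.04  0.44 -0.03] q [-0.47  0.63  0.64  2.11 -0.72  0.58  2.39] F [-0.4  2.2  6.1] 34.83822534479503
[0.13, -0.0, 0.52]
[0.09, -0.0, 0.53]
[0.05, -0.0, 0.53]
[0.01, -0.0, 0.54]
```

```bash
python3 -m crank '[[[0.1,0,0.5,0,0,0],[0.07,0,0.5,0,0,0],[0.02,0,0.5,0,0,0],[0,0,0.4,0,0,0],[-0.02,0,0.15,0,0,0]]]'
python3 arc.py -0.06 2
```

```text
clock: 20.47
eef_pos: [483.1, -3.0, 67.8]
tool_rot: [3.135, 0.042, -3.006]
force: [-2.4, 1.4, 4.0]
width: 35.0
grasp [-221.7    0.9   86.8] th -0.059 r 222.1 rot err [ 0.06  0.4  -0.04] q [-0.36  0.72  0.47  2.16 -0.86  0.42  2.52] F [-2.4  1.4  4. ] 35.021185627190974
[-0.0, -0.0, 0.0]
[-0.0, -0.0, 0.0]
```

```bash
python3 -m crank '[[[0,0,0.2,0,0,0],[0,0,0.2,0,0,0],[0,0,0.2,0,0,0]]]'
python3 arc.py -0.06 1
```

```text
clock: 20.72
eef_pos: [485.1, -2.4, 59.1]
tool_rot: [3.125, 0.051, -3.008]
force: [-23.7, 2.9, 105.4]
width: 35.2
grasp [-219.8    1.    78.1] th -0.099 r 220.9 rot err [ 0.15  0.49 -0.05] q [-0.32  0.72  0.43  2.16 -0.9   0.39  2.55] F [-23.7   2.9 105.4] 35.22975177399751
[0.01, 0.0, -0.29]
```

```bash
python3 -m crank '[[[0,0,0,0,0,0],[0,0,0,0,0,0]]]'
python3 arc.py -0.06 1
python3 -m crank '[[[0,0,0,0,0,0],[0,0,0,0,0,0],[0,0,0,0,0,0],[0,0,0,0,0,0],[0,0,0,0,0,0],[0,0,0,0,0,0]]]' -1
python3 - <<'E'
from h import *
vv,uu=np.mgrid[0:420,0:560]
for n in('top','wrist'):
    p=ctrl.get_image(n); m=p['depth']>0; d=p['depth'][m]
    c=(np.linalg.inv(p['camera_matrix'])@np.stack([uu[m],vv[m],np.ones(m.sum())])*d).T
    L=((c-p['t'])@np.array(p['R'])-O)@C; r=np.hypot(L[:,0],L[:,2]-100)
    k=(r>200)&(r<235)&(abs(L[:,1])<22)&(L[:,0]<-150)&(L[:,2]>60)&(L[:,2]<115); print(n,k.sum(),np.percentile(L[k],[3,50,97],axis=0).round(1) if k.any() else '')
tell(None,pose(-222,0,200,0))
E
```

```text
clock: 20.88
eef_pos: [485.0, -2.5, 62.7]
tool_rot: [3.123, 0.055, -3.006]
force: [2.8, 1.1, -8.3]
width: 35.1
grasp [-220.     0.9   81.7] th -0.083 r 220.8 rot err [ 0.18  0.52 -0.03] q [-0.32  0.72  0.43  2.16 -0.89  0.39  2.55] F [ 2.8  1.1 -8.3] 35.102966998397
[0.0, 0.0, -0.17]
clock: 21.38
eef_pos: [485.0, -4.1, 61.4]
tool_rot: [3.126, 0.053, -3.008]
force: [0.3, 0.0, 0.3]
width: 85.4
top 96 [[-228.4  -16.    89.8]
 [-223.     0.7  101.5]
 [-211.9   18.2  106.9]]
wrist 5053 [[-228.7  -16.4   89.4]
 [-222.8    0.3  101.3]
 [-208.3   17.1  105. ]]
t 21.48 tcp cab [-219.1   -0.3   61.5] force [-0.1 -0.1  0.2] w 85.6
5 rows
   [-0.02, 0.01, -0.8, 0.03, 0.1, -0.01]
   [-0.01, 0.01, -0.8, 0.03, 0.1, -0.01]
   [-0.01, 0.01, -0.8, 0.03, 0.1, -0.01]
   [0.0, 0.01, -0.8, 0.03, 0.1, -0.01]
   [0.01, 0.0, -0.8, 0.03, 0.1, -0.01]
```

```bash
python3 -m crank '[[[-0.02,0.01,-0.8,0.03,0.1,0],[0,0.01,-0.8,0.03,0.1,0],[0,0.01,-0.7,0.03,0.1,0],[0,0,0,0,0,0]]]'
python3 -m crank '[[[0,0,0,0,0,0],[0,0,0,0,0,0],[0,0,0,0,0,0],[0,0,0,0,0,0],[0,0,0,0,0,0],[0,0,0,0,0,0]]]' 1
python3 - <<'E'
from h import *
tell(None,pose(-217,0,106,0,False),step=6)
E
```

```text
clock: 21.82
eef_pos: [480.8, -5.0, 131.2]
tool_rot: [3.135, 0.014, -3.01]
force: [0.7, -0.1, -0.6]
width: 85.4
clock: 22.32
eef_pos: [479.3, -4.2, 128.9]
tool_rot: [3.134, 0.011, -3.009]
force: [0.1, -0.7, 0.5]
width: 12.3
t 22.32 tcp cab [-224.9    0.4  128.9] force [ 0.1 -0.7  0.5] w 12.3
5 rows
   [-0.05, -0.0, 0.15, 0.01, 0.02, -0.01]
   [-0.05, -0.0, 0.15, 0.01, 0.02, -0.01]
   [-0.05, -0.0, 0.15, 0.01, 0.02, -0.01]
   [-0.05, -0.0, 0.15, 0.01, 0.02, -0.01]
   [-0.05, -0.0, 0.15, 0.01, 0.02, -0.01]
```

```bash
python3 -m crank '[[[0,0,0,0,0,0],[0,0,0,0,0,0],[-0.06,0,0.15,0.01,0.02,0],[-0.06,0,0.15,0.01,0.02,0],[-0.06,0,0.15,0.01,0.02,0],[-0.06,0,0.15,0,0,0],[0,0,0.08,0,0,0]]]'
python3 - <<'E'
from h import *
tell()
E
```

```text
clock: 22.9
eef_pos: [487.0, -3.2, 105.7]
tool_rot: [3.137, 0.003, -3.009]
force: [0.3, -0.0, -0.5]
width: 0.1
t 22.9 tcp cab [-2.170e+02  2.000e-01  1.057e+02] force [ 0.3 -0.  -0.5] w 0.1
```

```bash
python3 -m crank '[[[0,0,0.07,0,0,0],[0,0,0.05,0,0,0],[0,0,0.05,0,0,0]]]'
python3 -m crank '[[[0,0,0.05,0,0,0],[0,0,0.05,0,0,0]]]'
```

```text
clock: 23.15
eef_pos: [487.1, -3.3, 100.2]
tool_rot: [3.137, 0.003, -3.009]
force: [-6.0, 1.3, 31.0]
width: 0.1
clock: 23.32
eef_pos: [487.0, -3.3, 100.4]
tool_rot: [3.133, 0.005, -3.011]
force: [-4.7, 0.5, 19.5]
width: -0.1
```

```bash
python3 -m crank '[[[0,0,-0.1,0,0,0],[0.1,0,-0.3,0,0,0],[0.1,0,-0.8,0,0,0],[0.1,0,-0.9,0,0,0],[0.2,0,-0.9,0,0,0],[0.2,0,-0.9,0,0,0],[0,0.5,-0.6,0,0,0],[0,0.8,-0.5,0,0,0],[0,0.9,0,0,0,0],[0,0.9,0,0,0,0],[0,0.9,0,0,0,0],[0,0.9,0,0,0,0]]]'
python3 -m crank '[[[0,0.9,0,0,0,0],[0,0.9,0,0,0,0],[0,0.9,0,0,0,0],[0,0,0,0,0,0]]]'
python3 - <<'E'
from h import *
tell()
vv,uu=np.mgrid[0:420,0:560]
p=ctrl.get_image('top'); m=p['depth']>0; d=p['depth'][m]
c=(np.linalg.inv(p['camera_matrix'])@np.stack([uu[m],vv[m],np.ones(m.sum())])*d).T
L=((c-p['t'])@np.array(p['R'])-O)@C; r=np.hypot(L[:,0],L[:,2]-100)
k=(r>200)&(r<235)&(abs(L[:,1])<22)&(L[:,0]<-150)&(L[:,2]>60)&(L[:,2]<140); print(k.sum(),np.percentile(L[k],[3,50,97],axis=0).round(1))
s=ctrl.get_image('scene')
a=cv2.resize(p['color'][90:340,130:430,::-1],None,fx=2,fy=2); b=cv2.resize(s['color'][60:400,90:500,::-1],(600,498))
cv2.imwrite('pics/f.png',cv2.resize(np.hstack([a,cv2.resize(b,(600,500))]),(800,333)))
E
```

```text
clock: 24.32
eef_pos: [443.8, 134.0, 264.3]
tool_rot: [3.131, 0.008, -3.031]
force: [-0.3, 0.3, 0.1]
width: 0.5
clock: 24.65
eef_pos: [431.1, 223.6, 266.1]
tool_rot: [3.128, 0.007, -3.024]
force: [0.2, 0.5, 0.1]
width: -0.3
t 24.65 tcp cab [-240.8  232.6  266.1] force [0.2 0.5 0.1] w -0.3
109 [[-2.289e+02 -1.620e+01  8.800e+01]
 [-2.206e+02 -1.000e-01  1.000e+02]
 [-2.058e+02  1.800e+01  1.046e+02]]
```

View pics/f.png

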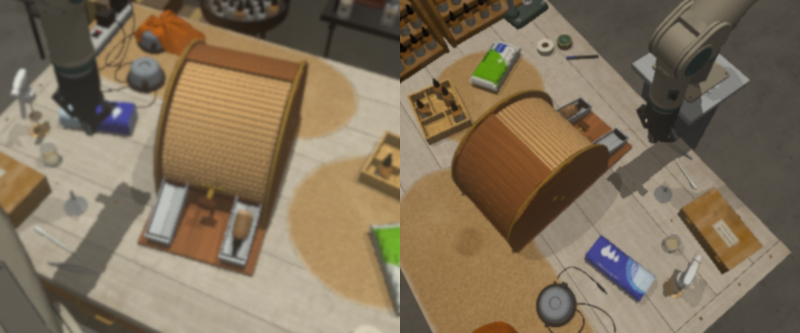

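The final picture shows the cover shut with the knob low in front (208,192), the bottle in the right chute (243,230), and the bystanders where they stood. The arm is clear.

```bash
python3 -c "
from cell import ctrl; print(ctrl.finish_job())"
```

```text
the job is handed in; nothing more can be done
None
```

The amber dropper bottle is in the right chute with its cap at the padded stop, and the cover is rolled shut again over the atomiser. I handed the job in at about 25 s of the 70 s allowed; no verdict was reported.

- **Delivery:** I rolled the cover up to its stop and pressed the right tray's plate down to its stop. I held it for about 2 s and saw the bottle at the end stop before letting go.
- **Trays:** After release, both plates measured level at z = 166 mm (165 nominal). The atomiser was still in the left tray just before I shut the cover.
- **Cover:** The first close left it about 2 mm ajar after the grip opened. I pressed the knob down again with closed fingers and met a firm stop at about 20–30 N. The knob middle came out at about 88 mm there (89 nominal), and the camera, which reads 1–2 mm high, agreed.
- **Forces:** The highest wrist force I saw was about 108 N (limit 120), for a moment when the cover hit its shut stop. The plate press peaked at about 60 N, taken by the fingers.
- **Bystanders:** In the last picture they looked unmoved and the arm was clear of everything. I checked this by eye only and did not measure their positions.

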